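# Set the stone models on their base plates

## Task

Set each of the four tan dental-stone pieces upright on the grey base plate that has its own outline, centred on the lighter inlay and lined up with it; the horseshoe model's rounded front goes to the plate's rounded end. Stone chips easily, so set each piece down before letting go, do not drop or throw it.

Things in the scene. Friction and masses are not known exactly. Their poses are not given: they have to be found in the camera images.
- arch_model: Full-arch dental model, tan stone, D-shaped base: half disc of radius 31 mm at the +x side, straight-sided rear part 62 mm wide (y) running 27 mm to -x. Base 20 mm high with plumb sides, horseshoe of teeth on it up to 32 mm. Origin on the underside at the centre of the half disc; x to the rounded front, z up. Pinch across y by the base. 0.13 kg.
- arch_front (a point): Point on the rounded front of the full-arch model, 31 mm along its x from its origin and 10 mm above its underside.
- quadrant_model: Quadrant model, tan stone: a bar 54 mm (x) by 24 mm (y) and 20 mm high, with a single row of teeth on it up to 30.5 mm. Origin at the middle of the underside; x runs along the bar. May lie either way round on its plate. Pinch it across y by the base. About 0.05 kg.
- die_model: Single-tooth die, tan stone: a small round base 30 mm in diameter and 20 mm high with a tapered tooth stump on it up to 38 mm. Origin at the middle of the underside; z is the axis, its turn does not matter. About 0.03 kg.
- mould: Investment mould, tan stone: a plain upright cylinder 52 mm in diameter and 42 mm high with a darker round funnel mark on top. Origin at the middle of the underside; z is the axis, its turn does not matter. About 0.14 kg.
- arch_plate: D-shaped dark grey plate fixed to the bench, 6 mm thick, the arch model's footprint inlaid flush in lighter grey. Half disc of radius 39 mm at the +x side, rear part 78 mm wide (y) running 35 mm to -x. Origin on the underside (bench level), at the centre of the half disc; x to the rounded end. The full-arch model goes here, origin over origin, x along x.
- quadrant_plate: Oblong dark grey plate fixed to the bench, 6 mm thick, with the footprint of its model inlaid in lighter grey (flush). Origin at the middle of its underside, on the bench; its top is 6 mm above. 70 mm (x) by 40 mm (y). Place of the quadrant model.
- die_plate: Small round dark grey plate fixed to the bench, 6 mm thick, with the footprint of its model inlaid in lighter grey (flush). Origin at the middle of its underside, on the bench; its top is 6 mm above. 46 mm in diameter (inlay 30 mm). Place of the single-tooth die.
- mould_plate: Large round dark grey plate fixed to the bench, 6 mm thick, with the footprint of its model inlaid in lighter grey (flush). Origin at the middle of its underside, on the bench; its top is 6 mm above. 68 mm in diameter (inlay 52 mm). Place of the investment mould.
Not all that is in view belongs to the job. Leave any green or orange look-alike of the quadrant_plate alone.

How it is judged:
By the outcome, as a careful person would: the job done as asked, in the order asked, and still so for the second after the job is handed in, with the robot touching nothing.
It also fails if it takes over 120 s, if anything falls off the work surface, if the arm or the gripper's body presses on something with over 40 N, if the wrist force passes 120 N, or if a joint passes its speed limit or range.

## Robot

A 6-joint arm with a two-finger parallel gripper is mounted at the origin on the work surface. World frame = base frame: x ahead of the robot, y to its left, z up, the work surface at z = 0. Lengths are in m, angles in rad, forces in N, time in s.
With the tool pointing down it reaches from about 0.375 to 0.9 m from the base axis. Payload 3.1 kg.
Tool frame: the origin (TCP) lies where the fingers leave the gripper's body, on its centre line; the fingertips stand manip.tip_reach ahead of it and the grasp point (between the pads) lies 54 mm ahead of it (manip.tip_reach is the distance from the TCP to the fingertips, in m); z points along the fingers, y is the direction in which the jaws open and shut (so a half turn about z gives the same grasp; the last joint's range is limited). The gripper opens to 85 mm and grips with 20 to 120 N. Pads are 22 mm wide; open, the fingers measure 114 mm over their backs; the gripper's body (76 mm by 85 mm) begins 54 mm behind the grasp point. The pads swing forward as they close: fully open they stand 13 mm farther back than shut.
Start: joints at [1.008, 0.527, 1.433, -0, 1.181, -0.178], TCP at [0.235, 0.579, 0.304] pointing down, gripper open.
Joint ranges: [-3.08, 3.08], [-0.75, 2.2], [0.22, 2.44], [-1.43, 4.57], [0, 2.65], [-2.85, 2.85]. Speed limits (rad/s): [2.79, 2.79, 3.14, 3.14, 3.14, 3.14].

## Interface

Orientations are given as a unit quaternion [x, y, z, w].
In Python, from station import manip, cams, order gives the robot as it stands. The module is installed in compiled form; this text tells all that it offers.
- The arm moves only by the tool drive_tool, never from a script. Its arguments are lists of equal length, an entry for each row: "linear": the shift along the tool's x, y, z in mm, a list of three; "rot": the turn, a rotation vector about the tool's x, y, z in degrees, a list of three; "hand": the finger opening in mm, from 0 to 85.4. A call has 1 to 20 rows; each row shifts and turns the pose as measured when the row begins, along the tool's axes as they then stand; what a row does not reach is not made up. A row lasts 1/12 s, in which the tool goes at most 41.7 mm and 7.16 degrees, less where a joint would pass 70% of its speed; a pose out of reach is approached as far as the arm can. A call with a gripper value outside its range is refused whole. The fingers move at their own pace and stop on an object; "force" is the grip in N (left out, the last holds). Time passes only in rows, so rows that do not move let the fingers close. It gives the time, the measured TCP pose, the force and the opening at its end, in the units of the state.
- manip.sense(): the state, without advancing time (a new reading comes with each control period).
- cams.snapshot(name): name is "side" or "top"; returns the picture (480x640x3 uint8, red, green, blue); there is no depth.
- cams.camera_model(name): a dict with "vfov" (degrees; the focal length in pixels is half the picture's height over the tangent of half this angle, whatever the lens; pixels are square), "cx", "cy" (the principal point, pixels), "rvec" (rotation vector, rad) and "tvec" (3), from world to camera coordinates, as OpenCV has them. Camera axes: x right, y down, z forward; pixel columns grow to the right and rows downward; lengths in m; the calibration is good to about 2 mm. A picture is of the moment at which its call begins. camera_model takes no time and is no camera call.
- order.sign_off(): hands the job in, once; it reports no verdict.
Trained networks look in the newest picture that a camera, given by its name, has taken for a name from the list of things; names that differ only in an ending like _2 or _b are one class to them, and where a whole thing is asked for, a point or a joint stands for the part that bears it (a point fixed in the world has none). Each returns a list of dicts, best first, with "score" (0 to 1); they miss things now and then, are a little off and sometimes report something else, mostly with a low value. They report only what shows in the picture. A call takes as long as a camera call. They do not tell look-alikes from the thing itself.
- cams.regions_of(label, camera): "pixels" (480x640 bool, what is visible of it) and "rect" ([left, top, right, bottom] in pixels, round what is visible of it).
- cams.spot_point(label, camera): "at" ([column, row] in pixels: a listed point, or the origin of a listed thing).
The state is a dict: "t": time; "q": joint angles; "qd": joint speeds; "tau": joint torques, N m; "tcp_pos": TCP position; "tool_rot": TCP orientation; "force": force on the tool from outside, world axes, zero at the start; "ft_torque": the same for the moment, N m; "finger_gap": opening from 0.0 (shut) to 1.0 (fully open).
Only numpy, scipy, OpenCV 4.12 (cv2) and the standard library are available. Lean on these libraries where they do the work, as an engineer would, in place of code of your own. Each camera call takes 0.05 s, during which the arm holds its last target. There are 200 camera calls.

## Working session

There is one attempt and no reset: what is moved stays moved. The work goes in short steps, Python scripts to look and compute and a tool call to move; the robot and the scene stay as the last step left them, time stands still between calls to the robot, and variables do not carry over. Pictures are saved under pics/ and viewed, about 12 in all and at most 16, crops included, and the job is handed in when it is done.

Besides the shell and the picture viewer there is one more tool, called after "Call:" as name(argument=value, ...) on one line, values as JSON. drive_tool: Moves the arm, as the interface text tells. Its arguments: {"type":"object","properties":{"linear":{"type":"array","items":{"type":"array","items":{"type":"number"}}},"rot":{"type":"array","items":{"type":"array","items":{"type":"number"}}},"hand":{"type":"array","items":{"type":"number"}},"force":{"type":"number"}},"required":["linear","rot","hand"]}

```bash
mkdir -p pics; python3 - <<'E'
from station import manip,cams,order
import cv2
print(manip.sense(), manip.tip_reach)
for n in("top","side"):
    print(n,cams.camera_model(n)); cv2.imwrite(f"pics/{n}0.png",cams.snapshot(n)[:,:,::-1])
E
```

```text
{'t': 0.0, 'q': array([ 1.00747840e+00,  5.28455795e-01,  1.43393502e+00,  2.52121374e-05,
        1.18138458e+00, -1.78517071e-01]), 'qd': array([-0.00010444, -0.00197795,  0.00158525,  0.00041871, -0.00019743,
       -0.00167145]), 'tau': array([-1.13003585e-03, -4.42358601e+01, -1.78020608e+01, -2.90773896e-04,
        8.71114869e-03,  1.50406186e-05]), 'tcp_pos': array([0.23427632, 0.57881328, 0.30292941]), 'tool_rot': array([ 1.91220177e-01,  9.81546562e-01, -1.01292639e-03, -4.06454020e-04]), 'force': array([0.00376014, 0.28115293, 0.36254951]), 'ft_torque': array([ 0.04823864, -0.04485579, -0.00072033]), 'finger_gap': 1.0033289883720953} 0.0726
top {'vfov': 44.35505009048261, 'cx': 305.31941070342504, 'cy': 242.198411343484, 'rvec': array([ 2.16030373, -2.18789328,  0.11899256]), 'tvec': array([0.04426863, 0.53678656, 1.2410716 ])}
side {'vfov': 48.44526857835984, 'cx': 327.23716006910865, 'cy': 231.8648053227387, 'rvec': array([ 2.371445  , -0.39595528,  0.13409002]), 'tvec': array([-0.48029949,  0.20144545,  1.11082001])}
```

View pics/top0.png

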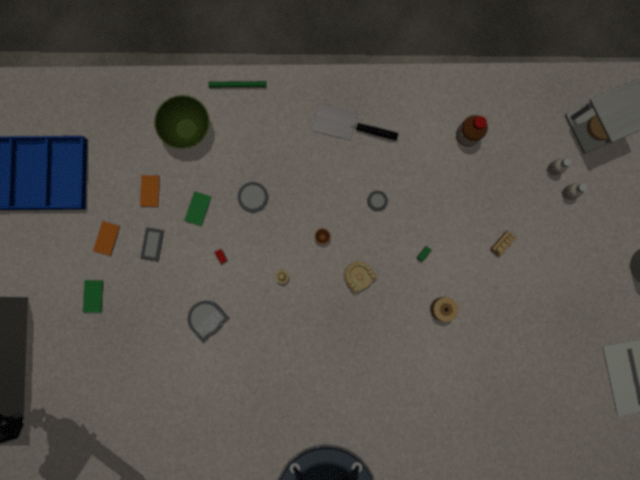

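View pics/side0.png

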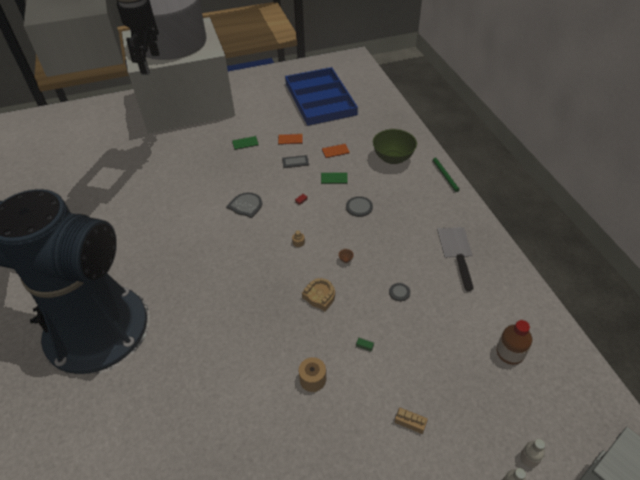

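The top view (robot base at bottom, +x up, +y left) shows the pieces: arch (360,276), die (282,277), mould (445,310) and quadrant (503,243). The plates are arch (207,320), mould (253,196), die (377,200) and quadrant, grey, at (152,244). The green and orange oblongs are decoys, and the side view agrees.

```bash
cat > h.py <<'E'
import numpy as np, cv2
from scipy.optimize import minimize
from station import manip,cams,order
C={n:cams.camera_model(n) for n in("top","side")}
def proj(n,P):
    m=C[n]; f=240/np.tan(np.radians(m["vfov"]/2))
    K=np.array([[f,0,m["cx"]],[0,f,m["cy"]],[0,0,1]])
    return cv2.projectPoints(np.asarray(P,float).reshape(-1,3),m["rvec"],m["tvec"],K,None)[0][:,0]
def unproj(n,uv,z):
    m=C[n]; f=240/np.tan(np.radians(m["vfov"]/2)); R=cv2.Rodrigues(m["rvec"])[0]
    d=R.T@np.array([(uv[0]-m["cx"])/f,(uv[1]-m["cy"])/f,1]); o=-R.T@m["tvec"]
    return (o+d*(z-o[2])/d[2])[:2]
def circ(r,n=48): a=np.arange(n)*2*np.pi/n; return np.c_[r*np.cos(a),r*np.sin(a)]
def D(r,b): a=np.linspace(-np.pi/2,np.pi/2,30); return np.r_[np.c_[r*np.cos(a),r*np.sin(a)],[[-b,r],[-b,-r]]]
def box(a,b): return np.array([[a,b],[-a,b],[-a,-b],[a,-b]])/2
def ext(*sl): return np.vstack([np.c_[p,np.full(len(p),z)] for p,z in sl])
M=dict(arch_model=ext((D(.031,.027),0),(D(.031,.027),.02),(D(.027,.020),.032)),
 quadrant_model=ext((box(.054,.024),0),(box(.054,.024),.02),(box(.05,.012),.0305)),
 die_model=ext((circ(.015),0),(circ(.015),.02),(circ(.005),.038)),
 mould=ext((circ(.026),0),(circ(.026),.042)),
 arch_plate=ext((D(.039,.035),0),(D(.039,.035),.006)),
 quadrant_plate=ext((box(.07,.04),0),(box(.07,.04),.006)),
 die_plate=ext((circ(.023),0),(circ(.023),.006)), mould_plate=ext((circ(.034),0),(circ(.034),.006)))
def place(name,x,z0=0):
    c,s=np.cos(x[2]),np.sin(x[2]); P=M[name]
    return np.c_[x[0]+c*P[:,0]-s*P[:,1],x[1]+s*P[:,0]+c*P[:,1],P[:,2]+z0]
S=8
def mask(n,name,x,z0,o,sz):   # antialiased by supersampling, in crop at o
    h=cv2.convexHull((((proj(n,place(name,x,z0))-o+.5)*S).round()).astype(np.int32))
    im=np.zeros((sz[1]*S,sz[0]*S),np.uint8); cv2.fillConvexPoly(im,h,255)
    return cv2.resize(im,tuple(sz),interpolation=cv2.INTER_AREA)/255.
def fit(name,masks,x0s,z0=0):
    cr={}
    for n,m in masks.items():
        v,u=np.nonzero(m); o=np.array([u.min()-12,v.min()-12]); sz=np.array([u.max()+13,v.max()+13])-o
        mm=np.zeros(sz[::-1]); a=np.maximum(o,0)
        sub=m[a[1]:o[1]+sz[1],a[0]:o[0]+sz[0]]; mm[a[1]-o[1]:a[1]-o[1]+sub.shape[0],a[0]-o[0]:a[0]-o[0]+sub.shape[1]]=sub
        cr[n]=(mm,o,sz)
    def cost(p):
        x=p*np.array([.001,.001,.03]); c=0
        for n,(mm,o,sz) in cr.items():
            k=mask(n,name,x,z0,o,sz); c+=1-np.minimum(k,mm).sum()/max(np.maximum(k,mm).sum(),1)
        return c/len(cr)
    best=None
    for x0 in x0s:
        p0=np.array(x0)/np.array([.001,.001,.03])
        r=minimize(cost,p0,method="Nelder-Mead",options=dict(initial_simplex=p0+np.array([[0,0,0],[4,0,0],[0,4,0],[0,0,5]]),maxiter=150,xatol=.05,fatol=1e-4))
        if best is None or r.fun<best.fun: best=r
    return best.x*np.array([.001,.001,.03]),best.fun
def locate(name,near=None,z0=0,cs=("top","side"),yaws=None):
    ms={}
    for n in cs:
        cands=cams.regions_of(name,n)
        best=None
        for c in cands:
            v,u=np.nonzero(c["pixels"]); xy=unproj(n,(u.mean(),v.mean()),.01+z0)
            if near is None or np.hypot(*(xy-near))<.05: best=(c,xy);break
        if best: ms[n]=best[0]["pixels"]; xy0=best[1]; print(name,n,round(best[0]["score"],2),xy0.round(3))
        else: print(name,n,"missing",len(cands))
    if yaws is None: yaws=[0] if name in("die_model","mould","die_plate","mould_plate") else np.arange(0,np.pi,np.pi/4) if "quad" in name else np.arange(-np.pi,np.pi,np.pi/4)
    out={}
    for k in [(n,) for n in ms]+([tuple(ms)] if len(ms)>1 else []):
        x,f=fit(name,{n:ms[n] for n in k},[(*xy0,y) for y in yaws],z0); out[k]=x
        print("  ",k,(x[:2]*1000).round(1),np.degrees(x[2]).round(1),"cost",round(f,3))
    return out
E
python3 - <<'E'
from h import *
for n in("top","side"): cams.snapshot(n)
G=dict(arch_model=(360,276),die_model=(282,277),mould=(445,310),quadrant_model=(503,243),arch_plate=(207,320),mould_plate=(253,196),die_plate=(377,200),quadrant_plate=(152,244))
for k,uv in G.items(): locate(k,unproj("top",uv,.01))
E
```

```text
arch_model top 0.76 [ 0.464 -0.078]
arch_model side 0.66 [ 0.464 -0.074]
   ('top',) [464.7 -76.8] 36.7 cost 0.053
   ('side',) [465.9 -74.8] 36.3 cost 0.061
   ('top', 'side') [465.2 -76.1] 35.9 cost 0.066
die_model top 0.44 [0.465 0.089]
die_model side 0.49 [0.466 0.094]
   ('top',) [465.   89.4] 6.8 cost 0.084
   ('side',) [465.6  92.2] 3.7 cost 0.083
   ('top', 'side') [465.   90.2] 6.9 cost 0.108
mould top 0.62 [ 0.39 -0.26]
mould side 0.57 [ 0.392 -0.25 ]
   ('top',) [ 390.5 -256.7] 22.1 cost 0.052
   ('side',) [ 391.  -255.8] 8.0 cost 0.036
   ('top', 'side') [ 390.7 -256.2] 5.7 cost 0.047
quadrant_model top missing 0
quadrant_model side 0.71 [ 0.533 -0.394]
   ('side',) [ 532.9 -393.6] -41.9 cost 0.079
arch_plate top 0.98 [0.375 0.253]
arch_plate side 0.87 [0.375 0.248]
   ('top',) [376.7 255.2] 42.5 cost 0.047
   ('side',) [378.2 258. ] 41.7 cost 0.051
   ('top', 'side') [377.  256.3] 41.6 cost 0.064
mould_plate top 0.72 [0.641 0.152]
mould_plate side 0.89 [0.641 0.148]
   ('top',) [642.  152.3] -13.0 cost 0.039
   ('side',) [643.6 155.6] -9.5 cost 0.075
   ('top', 'side') [642.7 153.3] -14.0 cost 0.079
die_plate top 0.55 [ 0.629 -0.122]
die_plate side 0.88 [ 0.629 -0.126]
   ('top',) [ 630.2 -122.5] 2.3 cost 0.048
   ('side',) [ 632.  -121.4] -17.0 cost 0.053
   ('top', 'side') [ 631.2 -122.1] -12.0 cost 0.066
quadrant_plate top 0.96 [0.539 0.37 ]
quadrant_plate side 0.82 [0.54  0.368]
   ('top',) [540.  372.2] -11.3 cost 0.098
   ('side',) [541.7 376. ] 168.6 cost 0.07
   ('top', 'side') [541. 374.] -10.8 cost 0.127
```

```bash
cat >> h.py <<'E'
from scipy.spatial.transform import Rotation as Ro
def plan(x,y,z,psi):   # TCP target mm, psi = direction of tool y (deg)
    s=manip.sense(); R=Ro.from_quat(s["tool_rot"]); a=np.radians(psi)
    Y=np.array([np.cos(a),np.sin(a),0]); Z=np.array([0,0,-1.]); T=Ro.from_matrix(np.c_[np.cross(Y,Z),Y,Z])
    d=np.array([x,y,z])-s["tcp_pos"]*1000
    print("t %.1f"%s["t"],"tcp",(s["tcp_pos"]*1000).round(1),"q",s["q"].round(2),"gap %.2f"%s["finger_gap"],"F",s["force"].round(1),"reach",manip.tip_reach)
    print("rot",(R.inv()*T).as_rotvec(degrees=True).round(1)," shift after rot",T.inv().apply(d).round(1)," shift now",R.inv().apply(d).round(1))
E
python3 -c "
from h import *
plan(457,-82.3,150,-53.4)"
```

```text
t 1.0 tcp [234.6 579.3 303.9] q [ 1.01  0.53  1.43  0.    1.18 -0.18] gap 1.00 F [-0.6 -0.1  0.4] reach 0.0726
rot [ -0.   -0.  121.4]  shift after rot [-215.9  663.8  153.9]  shift now [-454.5 -529.7  153.9]
```

Call:
drive_tool(linear=[[0,0,0],[0,0,0],[0,0,0],[0,0,0],[0,0,0],[0,0,0],[0,0,0],[0,0,0],[0,0,0],[0,0,0],[0,0,0],[0,0,0],[0,0,0],[0,0,0],[0,0,0],[0,0,0],[0,0,0]], rot=[[0,0,7.1],[0,0,7.1],[0,0,7.1],[0,0,7.1],[0,0,7.1],[0,0,7.1],[0,0,7.1],[0,0,7.1],[0,0,7.1],[0,0,7.1],[0,0,7.1],[0,0,7.1],[0,0,7.1],[0,0,7.1],[0,0,7.1],[0,0,7.1],[0,0,7.1]], hand=[85,85,85,85,85,85,85,85,85,85,85,85,85,85,85,85,85], force=40)

```text
t: 2.42
tcp_pos: [0.2346, 0.5793, 0.304]
tool_rot: [0.951, 0.308, 0.0, -0.0]
force: [-0.2, 0.7, 0.6]
finger_gap: 0.995
```

Call:
drive_tool(linear=[[-11,35,6],[-11,35,6],[-11,35,6],[-11,35,6],[-11,35,6],[-11,35,6],[-11,35,6],[-11,35,6],[-11,35,6],[-11,35,6],[-11,35,6],[-11,35,6],[-11,35,6],[-11,35,6],[-11,35,6],[-11,35,6],[-11,35,6],[-11,35,6],[-11,35,6]], rot=[[0,0,0],[0,0,0],[0,0,0],[0,0,0],[0,0,0],[0,0,0],[0,0,0],[0,0,0],[0,0,0],[0,0,0],[0,0,0],[0,0,0],[0,0,0],[0,0,0],[0,0,0],[0,0,0],[0,0,0],[0,0,0],[0,0,0]], hand=[85,85,85,85,85,85,85,85,85,85,85,85,85,85,85,85,85,85,85])

```text
t: 4.0
tcp_pos: [0.4687, -0.1008, 0.1855]
tool_rot: [0.95, 0.312, 0.013, -0.003]
force: [1.1, 0.2, 0.6]
finger_gap: 0.994
```

```bash
python3 -c "
from h import *
plan(457,-82.3,150,-53.4)"
```

```text
t 4.0 tcp [ 468.7 -100.8  185.5] q [-0.46  0.53  1.91  0.04  0.69  0.45] gap 0.99 F [1.1 0.2 0.6] reach 0.0726
rot [ 0.1 -1.6 -0.2]  shift after rot [  1.7 -21.8  35.5]  shift now [  0.6 -21.9  35.5]
```

Call:
drive_tool(linear=[[0,0,0],[1.7,-11,18],[0,-11,17],[0,0,0],[0,0,0]], rot=[[0,-1.6,-0.2],[0,0,0],[0,0,0],[0,0,0],[0,0,0]], hand=[85,85,85,85,85])

```text
t: 4.42
tcp_pos: [0.4658, -0.0959, 0.1497]
tool_rot: [0.952, 0.307, 0.005, 0.008]
force: [0.1, 0.1, 0.5]
finger_gap: 0.994
```

```bash
python3 -c "
from h import *
plan(457,-82.3,77,-53.4)
for n in('top','side'): cams.snapshot(n)
t=cams.snapshot('top')[215:335,280:440]; s=cams.snapshot('side')[230:350,240:400]
cv2.imwrite('pics/a1.png',np.vstack([cv2.resize(i[:,:,::-1],None,fx=2.4,fy=2.4,interpolation=2) for i in(t,s)]))"
```

```text
t 4.4 tcp [465.8 -95.9 149.7] q [-0.44  0.6   1.94 -0.01  0.59  0.52] gap 0.99 F [0.1 0.1 0.5] reach 0.0726
rot [ 1.  -0.3 -0.8]  shift after rot [  1.1 -16.2  72.7]  shift now [  0.5 -17.5  72.4]
```

View pics/a1.png

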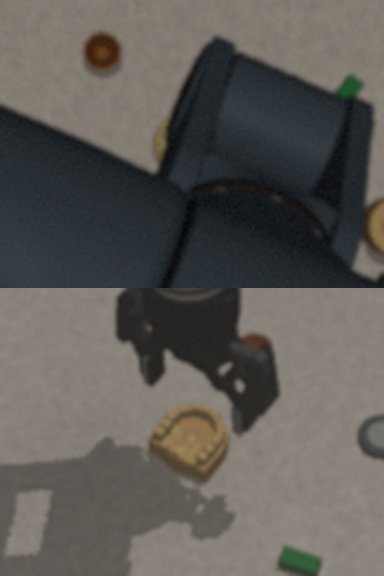

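The side crop shows the open fingers straddling the arch from above. The top view is hidden by the arm. Correcting before I descend.

Call:
drive_tool(linear=[[0,0,0],[0.5,-8,0],[0.5,-8,0],[0,0,0],[0,0,0],[0,0,0]], rot=[[1,-0.3,-0.8],[0,0,0],[0,0,0],[0,0,0],[0,0,0],[0,0,0]], hand=[85,85,85,85,85,85])

```text
t: 5.12
tcp_pos: [0.4576, -0.0806, 0.1537]
tool_rot: [0.949, 0.315, 0.003, 0.003]
force: [0.0, 0.4, 0.1]
finger_gap: 0.994
```

```bash
python3 -c "
from h import *
plan(457,-82.3,77,-53.4)"
```

```text
t 5.1 tcp [457.6 -80.6 153.7] q [-0.42  0.58  1.96 -0.    0.59  0.52] gap 0.99 F [0.  0.4 0.1] reach 0.0726
rot [ 0.4 -0.2  0.1]  shift after rot [-1.5  1.  76.7]  shift now [-1.8  0.4 76.7]
```

Call:
drive_tool(linear=[[-1.5,1,10],[0,0,12],[0,0,12],[0,0,12],[0,0,12],[0,0,8],[0,0,4],[0,0,0],[0,0,0]], rot=[[0.4,-0.2,0],[0,0,0],[0,0,0],[0,0,0],[0,0,0],[0,0,0],[0,0,0],[0,0,0],[0,0,0]], hand=[85,85,85,85,85,85,85,85,85])

```text
t: 5.87
tcp_pos: [0.4585, -0.0841, 0.0774]
tool_rot: [0.949, 0.314, 0.001, 0.001]
force: [-0.9, 0.7, -0.0]
finger_gap: 0.996
```

```bash
python3 -c "
from h import *
plan(457,-82.3,77,-53.4)"
```

```text
t 5.9 tcp [458.5 -84.1  77.4] q [-0.42  0.75  1.98 -0.    0.41  0.51] gap 1.00 F [-0.9  0.7 -0. ] reach 0.0726
rot [ 0.1 -0.   0. ]  shift after rot [-0.1 -2.3  0.4]  shift now [-0.1 -2.3  0.4]
```

Call:
drive_tool(linear=[[0,-2.3,0],[0,0,0],[0,0,0]], rot=[[0,0,0],[0,0,0],[0,0,0]], hand=[85,85,85])

```text
t: 6.12
tcp_pos: [0.4575, -0.0824, 0.0782]
tool_rot: [0.949, 0.314, 0.001, 0.001]
force: [0.1, 1.1, 0.2]
finger_gap: 0.992
```

```bash
python3 -c "
from h import *
plan(457,-82.3,77,-53.4)
s=manip.sense();R=Ro.from_quat(s['tool_rot'])
i=cams.snapshot('side')[:,:,::-1].copy()
i=cv2.resize(i[230:350,250:390],None,fx=5,fy=5,interpolation=2)
for L,c in((.0726,(0,0,255)),(.0596,(0,255,0)),(.0856,(255,0,0))):
  for y in(-.0425,.0425):
    p=proj('side',s['tcp_pos']+R.apply([0,y,L]))[0]
    cv2.circle(i,tuple(int(v) for v in (p+.5-[250,230])*5),4,c,-1)
cv2.imwrite('pics/a2.png',i)"
```

```text
t 6.1 tcp [457.5 -82.4  78.2] q [-0.42  0.74  1.99 -0.    0.41  0.51] gap 0.99 F [0.1 1.1 0.2] reach 0.0726
rot [ 0.2 -0.1  0. ]  shift after rot [-0.3 -0.3  1.2]  shift now [-0.3 -0.3  1.2]
```

View pics/a2.png

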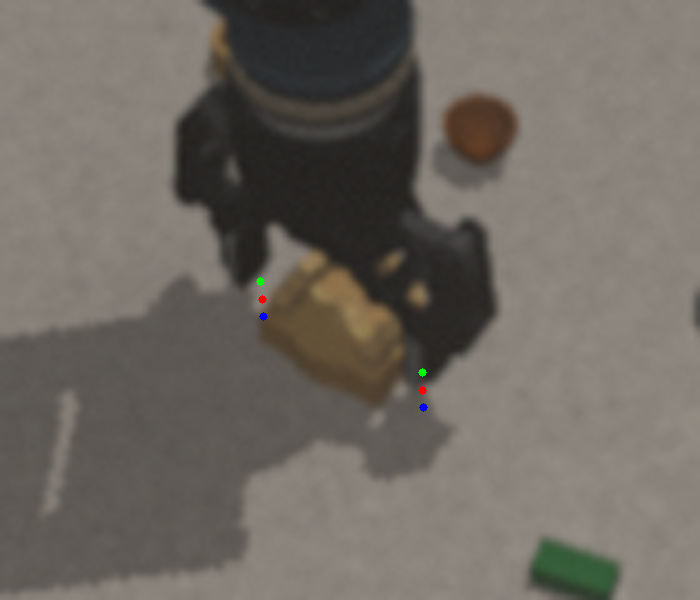

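Open fingertips match the green (59.6 mm) marks, so tip_reach is the shut value. At a 62 mm opening the reach is about 67 mm, so I go down to TCP z ≈ 71.

Call:
drive_tool(linear=[[0,0,4],[0,0,3.5],[0,0,0],[0,0,0],[0,0,0],[0,0,0],[0,0,0],[0,0,0],[0,0,0],[0,0,0]], rot=[[0,0,0],[0,0,0],[0,0,0],[0,0,0],[0,0,0],[0,0,0],[0,0,0],[0,0,0],[0,0,0],[0,0,0]], hand=[85,85,85,55,55,55,55,55,55,55], force=40)

```text
t: 7.0
tcp_pos: [0.458, -0.0825, 0.0713]
tool_rot: [0.949, 0.314, 0.002, 0.002]
force: [-1.0, 0.2, -0.7]
finger_gap: 0.718
```

```bash
python3 -c "
from h import *
plan(457,-82.3,71,-53.4)"
```

```text
t 7.0 tcp [458.  -82.5  71.3] q [-0.42  0.76  1.99 -0.    0.39  0.51] gap 0.72 F [-1.   0.2 -0.7] reach 0.0726
rot [ 0.3 -0.2  0. ]  shift after rot [-0.7 -0.8  0.3]  shift now [-0.7 -0.8  0.3]
```

Call:
drive_tool(linear=[[0,0,-5],[0,0,-10],[0,0,-15],[0,0,-20],[0,0,-20],[0,0,-15],[0,0,-5],[0,0,0],[0,0,0]], rot=[[0,0,0],[0,0,0],[0,0,0],[0,0,0],[0,0,0],[0,0,-2],[0,0,-2],[0,0,-1.5],[0,0,0]], hand=[55,55,55,55,55,55,55,55,55])

```text
t: 7.75
tcp_pos: [0.4561, -0.0816, 0.1699]
tool_rot: [0.932, 0.362, 0.002, 0.002]
force: [-0.2, 0.7, -1.5]
finger_gap: 0.714
```

```bash
python3 -c "
from h import *
plan(370.6,250.3,150,-47.9)"
```

```text
t 7.8 tcp [456.1 -81.6 169.9] q [-0.42  0.55  1.95 -0.    0.64  0.41] gap 0.71 F [-0.2  0.7 -1.5] reach 0.0726
rot [ 0.3 -0.1  0.3]  shift after rot [ 159.1 -303.6   19.9]  shift now [ 160.7 -302.8   18.7]
```

Call:
drive_tool(linear=[[6,-12,0],[12,-22,1],[15,-28,2],[15,-28,2],[15,-28,2],[15,-28,2],[15,-28,2],[15,-28,2],[15,-28,2],[15,-28,2],[12,-24,2],[9,-18,1],[4,-8,0],[0,0,0],[0,0,0]], rot=[[0.3,-0.1,0.3],[0,0,0],[0,0,0],[0,0,0],[0,0,0],[0,0,0],[0,0,0],[0,0,0],[0,0,0],[0,0,0],[0,0,0],[0,0,0],[0,0,0],[0,0,0],[0,0,0]], hand=[55,55,55,55,55,55,55,55,55,55,55,55,55,55,55])

```text
t: 9.0
tcp_pos: [0.3704, 0.2692, 0.1519]
tool_rot: [0.936, 0.352, 0.003, 0.004]
force: [-0.8, -0.1, -0.8]
finger_gap: 0.715
```

```bash
python3 -c "
from h import *
plan(370.6,250.3,100,-47.9)"
```

```text
t 9.0 tcp [370.4 269.2 151.9] q [ 0.39  0.58  1.98 -0.01  0.58  1.25] gap 0.71 F [-0.8 -0.1 -0.8] reach 0.0726
rot [ 0.5 -0.2 -0.9]  shift after rot [-12.5  14.1  51.9]  shift now [-12.5  13.8  52. ]
```

Call:
drive_tool(linear=[[-6,7,5],[-6.5,7,10],[0,0,15],[0,0,14],[0,0,8],[0,0,0],[0,0,0]], rot=[[0.5,-0.2,-0.9],[0,0,0],[0,0,0],[0,0,0],[0,0,0],[0,0,0],[0,0,0]], hand=[55,55,55,55,55,55,55])

```text
t: 9.58
tcp_pos: [0.3729, 0.2449, 0.1]
tool_rot: [0.935, 0.356, 0.001, 0.001]
force: [0.2, -0.3, -0.5]
finger_gap: 0.716
```

```bash
python3 -c "
from h import *
plan(370.6,250.3,77.3,-47.9)
s=manip.sense(); cams.snapshot('top');cams.snapshot('side')
i=cams.snapshot('side')[150:260,190:310,::-1]; cv2.imwrite('pics/a3.png',cv2.resize(i,None,fx=5,fy=5,interpolation=2))
R=Ro.from_quat(s['tool_rot'])
z0=s['tcp_pos'][2]-.0713
locate('arch_model',None,z0,('side',),[.73])"
```

```text
t 9.6 tcp [372.9 244.9 100. ] q [ 0.33  0.69  2.03 -0.    0.42  1.18] gap 0.72 F [ 0.2 -0.3 -0.5] reach 0.0726
rot [ 0.1 -0.1 -0.4]  shift after rot [ 1.9 -5.5 22.7]  shift now [ 1.8 -5.6 22.7]
arch_model side 0.73 [0.368 0.257]
   ('side',) [373.3 255.6] 55.4 cost 0.355
```

View pics/a3.png

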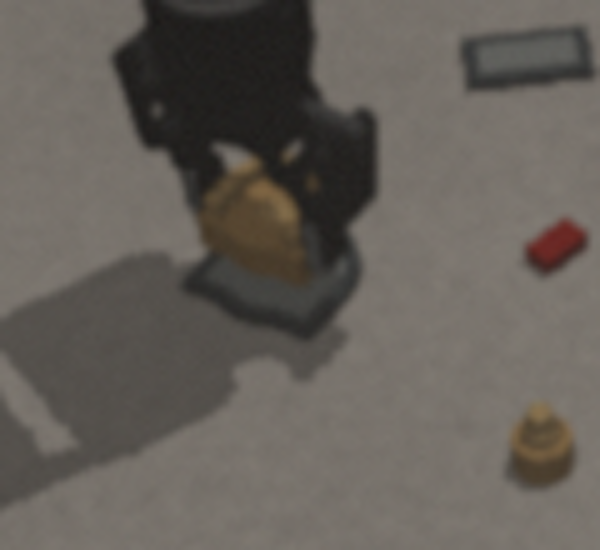

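The arch hangs upright over its D plate. I'll correct the offset and lower it.

Call:
drive_tool(linear=[[1,-3,4],[0.9,-2.6,6],[0,0,5],[0,0,3],[0,0,0],[0,0,0],[0,0,0]], rot=[[0.1,-0.1,-0.4],[0,0,0],[0,0,0],[0,0,0],[0,0,0],[0,0,0],[0,0,0]], hand=[55,55,55,55,55,55,55])

```text
t: 10.37
tcp_pos: [0.371, 0.2528, 0.082]
tool_rot: [0.933, 0.361, 0.002, 0.0]
force: [-0.6, 0.2, -1.1]
finger_gap: 0.714
```

```bash
python3 -c "
from h import *
plan(370.6,250.3,77.3,-47.9)"
```

```text
t 10.4 tcp [371.  252.8  82. ] q [ 0.35  0.73  2.03 -0.    0.38  1.18] gap 0.71 F [-0.6  0.2 -1.1] reach 0.0726
rot [ 0.1 -0.3  0.2]  shift after rot [-1.9  1.6  4.7]  shift now [-2.   1.5  4.6]
```

Call:
drive_tool(linear=[[-1.4,1.1,1],[0,0,1.5],[0,0,1],[0,0,1],[0,0,0.5],[0,0,0],[0,0,0]], rot=[[0.1,-0.3,0.2],[0,0,0],[0,0,0],[0,0,0],[0,0,0],[0,0,0],[0,0,0]], hand=[55,55,55,55,55,55,55])

```text
t: 10.95
tcp_pos: [0.3709, 0.2508, 0.0777]
tool_rot: [0.933, 0.359, 0.0, 0.0]
force: [0.2, -0.1, -1.6]
finger_gap: 0.714
```

```bash
python3 -c "
from h import *
plan(370.6,250.3,77.3,-47.9)"
```

```text
t 10.9 tcp [370.9 250.8  77.7] q [ 0.34  0.74  2.03 -0.    0.37  1.18] gap 0.71 F [ 0.2 -0.1 -1.6] reach 0.0726
rot [ 0. -0. -0.]  shift after rot [-0.5  0.1  0.4]  shift now [-0.5  0.1  0.4]
```

Call:
drive_tool(linear=[[0,0,0.6],[0,0,0.6],[0,0,0.3],[0,0,0]], rot=[[0,0,0],[0,0,0],[0,0,0],[0,0,0]], hand=[55,55,55,55])

```text
t: 11.28
tcp_pos: [0.3709, 0.2507, 0.0774]
tool_rot: [0.933, 0.359, 0.001, 0.0]
force: [0.3, 0.1, -0.8]
finger_gap: 0.716
```

Call:
drive_tool(linear=[[0,0,1],[0,0,1],[0,0,1],[0,0,0]], rot=[[0,0,0],[0,0,0],[0,0,0],[0,0,0]], hand=[55,55,55,55])

```text
t: 11.62
tcp_pos: [0.3707, 0.2507, 0.0776]
tool_rot: [0.933, 0.359, 0.003, 0.0]
force: [-0.3, -0.2, -1.8]
finger_gap: 0.715
```

Call:
drive_tool(linear=[[0,0,1],[0,0,1.5]], rot=[[0,0,0],[0,0,0]], hand=[55,55])

```text
t: 11.78
tcp_pos: [0.3708, 0.2508, 0.0771]
tool_rot: [0.933, 0.359, 0.004, 0.001]
force: [-3.7, -1.4, 36.2]
finger_gap: 0.72
```

Firm contact at TCP z ≈ 77.4, as predicted. Relax, release and lift.

Call:
drive_tool(linear=[[0,0,0],[0,0,0],[0,0,0],[0,0,0],[0,0,0],[0,0,0],[0,0,-10],[0,0,-20],[0,0,-30],[0,0,-30],[0,0,-20],[0,0,0]], rot=[[0,0,0],[0,0,0],[0,0,0],[0,0,0],[0,0,0],[0,0,0],[0,0,0],[0,0,0],[0,0,0],[0,0,0],[0,0,0],[0,0,0]], hand=[55,55,70,85,85,85,85,85,85,85,85,85])

```text
t: 12.78
tcp_pos: [0.3693, 0.2501, 0.1909]
tool_rot: [0.933, 0.359, 0.0, 0.0]
force: [-0.1, 0.5, 0.1]
finger_gap: 0.995
```

```bash
python3 -c "
from h import *
plan(532,-393.5,140,48.1)"
```

```text
t 12.8 tcp [369.3 250.1 190.9] q [ 0.34  0.49  1.98 -0.    0.67  1.18] gap 0.99 F [-0.1  0.5  0.1] reach 0.0726
rot [  0.   0. -96.]  shift after rot [-550.9 -370.4   50.9]  shift now [-310.5  586.7   51.4]
```

Call:
drive_tool(linear=[[0,0,0],[0,0,0],[0,0,0],[0,0,0],[0,0,0],[0,0,0],[0,0,0],[0,0,0],[0,0,0],[0,0,0],[0,0,0],[0,0,0],[0,0,0],[0,0,0],[0,0,0]], rot=[[0,0,-7],[0,0,-7],[0,0,-7],[0,0,-7],[0,0,-7],[0,0,-7],[0,0,-7],[0,0,-7],[0,0,-7],[0,0,-7],[0,0,-7],[0,0,-7],[0,0,-7],[0,0,-5],[0,0,0]], hand=[85,85,85,85,85,85,85,85,85,85,85,85,85,85,85])

```text
t: 14.03
tcp_pos: [0.3636, 0.248, 0.19]
tool_rot: [0.336, 0.942, -0.003, -0.002]
force: [-0.6, -0.0, -0.7]
finger_gap: 0.996
```

Call:
drive_tool(linear=[[-15,-10,1],[-29,-19.5,2.5],[-29,-19.5,2.5],[-29,-19.5,2.5],[-29,-19.5,2.5],[-29,-19.5,2.5],[-29,-19.5,2.5],[-29,-19.5,2.5],[-29,-19.5,2.5],[-29,-19.5,2.5],[-29,-19.5,2.5],[-29,-19.5,2.5],[-29,-19.5,2.5],[-29,-19.5,2.5],[-29,-19.5,2.5],[-29,-19.5,2.5],[-29,-19.5,2.5],[-29,-19.5,2.5],[-15,-10,1],[0,0,0]], rot=[[0,0,0],[0,0,0],[0,0,0],[0,0,0],[0,0,0],[0,0,0],[0,0,0],[0,0,0],[0,0,0],[0,0,0],[0,0,0],[0,0,0],[0,0,0],[0,0,0],[0,0,0],[0,0,0],[0,0,0],[0,0,0],[0,0,0],[0,0,0]], hand=[85,85,85,85,85,85,85,85,85,85,85,85,85,85,85,85,85,85,85,85])

```text
t: 15.7
tcp_pos: [0.535, -0.3883, 0.1353]
tool_rot: [0.359, 0.933, -0.002, -0.006]
force: [0.4, -0.7, 0.2]
finger_gap: 0.997
```

```bash
python3 -c "
from h import *
plan(532,-393.5,140,48.1)
cams.snapshot('top');i=cams.snapshot('side')
locate('arch_model',None,.006,yaws=[.73]);locate('arch_plate',None,0,yaws=[.73])
t=cams.snapshot('top')
cv2.imwrite('pics/a4.png',np.hstack([cv2.resize(i[160:240,200:290,::-1],(450,400),interpolation=2),cv2.resize(t[290:350,175:240,::-1],(350,323),interpolation=2)[:].copy() if 0 else cv2.resize(t[290:360,175:237,::-1],(350,400),interpolation=2)]))"
```

```text
t 15.7 tcp [ 535.  -388.3  135.3] q [-0.79  0.78  1.45 -0.01  0.92 -1.62] gap 1.00 F [ 0.4 -0.7  0.2] reach 0.0726
rot [-0.5 -0.6 -0.2]  shift after rot [-1.2 -5.9 -4.7]  shift now [-1.2 -5.9 -4.7]
arch_model top 0.84 [0.377 0.258]
arch_model side 0.75 [0.372 0.224]
   ('top',) [377.6 257.5] 37.7 cost 0.078
   ('side',) [382.1 232.2] 46.5 cost 0.683
   ('top', 'side') [377.5 256.7] 40.8 cost 0.51
arch_plate top 0.94 [0.365 0.233]
arch_plate side 0.42 [ 0.392 -0.249]
   ('top',) [ 392.3 -249. ] 41.8 cost 1.0
   ('side',) [ 384.5 -240.2] 37.3 cost 0.368
   ('top', 'side') [ 384.5 -240.2] 37.2 cost 0.684
```

View pics/a4.png

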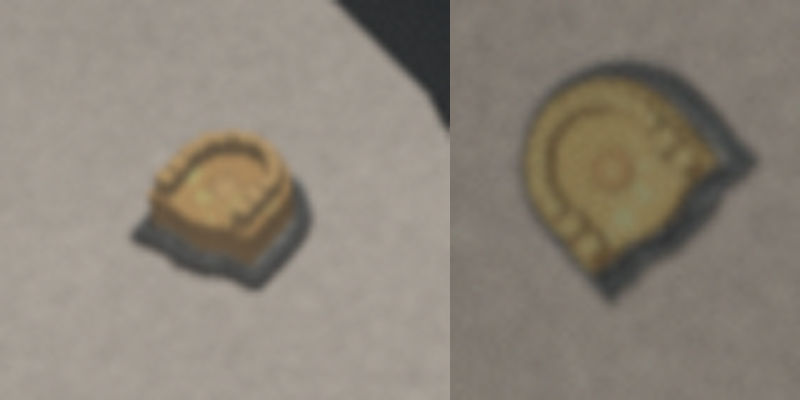

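The arch stands on its plate, upright and the right way round. Its yaw looks slightly uncertain, so I'll do a colour-based fit of model and plate in the same images.

```bash
cat >> h.py <<'E'
def cfit(name,near,z0,img,n,yaw0,tan=True,save=None):
    u,v=proj(n,[[*near,z0+.01]])[0]; r=40
    hsv=cv2.cvtColor(img,cv2.COLOR_RGB2HSV).astype(int)
    m=(hsv[...,1]>75)&(hsv[...,0]<35) if tan else None
    if not tan:
        bg=np.median(img[int(v)-r:int(v)+r,int(u)-r:int(u)+r].reshape(-1,3),0)
        lab=img.astype(float); m=((lab[...,0]-lab[...,2])<6)   # plate is neutral/bluish, bench warm
    w=np.zeros_like(m); w[max(int(v)-r,0):int(v)+r,max(int(u)-r,0):int(u)+r]=True; m=(m&w).astype(np.uint8)
    m=cv2.morphologyEx(m,cv2.MORPH_CLOSE,np.ones((3,3)))
    k,l,st,ce=cv2.connectedComponentsWithStats(m); j=1+np.argmax(st[1:,4]); m=l==j
    cs,_=cv2.findContours(m.astype(np.uint8),0,1); mm=np.zeros(m.shape,np.uint8); cv2.drawContours(mm,cs,-1,1,-1)
    x,f=fit(name,{n:mm>0},[(*near,yaw0)],z0); print(name,n,mm.sum(),(x[:2]*1000).round(1),np.degrees(x[2]).round(1),"cost",round(f,3))
    return x,mm>0
E
python3 - <<'E'
from h import *
for n in("top","side"):
    old=cv2.imread(f"pics/{n}0.png")[:,:,::-1].copy(); new=cams.snapshot(n)
    cfit("arch_model",(.465,-.076),0,old,n,.64); cfit("arch_plate",(.377,.256),0,old,n,.73,False)
    cfit("arch_model",(.377,.256),.006,new,n,.70)
    print(old[int(320),207] if n=="top" else "", old[20,0])
E
```

```text
arch_model top 694 [465.2 -76.4] 34.8 cost 0.062
arch_plate top 1102 [376.9 255.8] 42.3 cost 0.051
arch_model top 742 [378.  258.7] 41.1 cost 0.06
[97 97 95] [43 42 37]
arch_model side 734 [465.  -75.4] 37.8 cost 0.082
arch_plate side 590 [376.5 257.7] 43.3 cost 0.074
arch_model side 519 [378.  259.1] 36.3 cost 0.103
 [19 18 20]
```

```bash
cat >> h.py <<'E'
def overlay(n,img,items,cen,half,f,fn=None):
    u,v=proj(n,[cen])[0].astype(int); o=np.array([u-half,v-half]); 
    i=cv2.resize(img[o[1]:o[1]+2*half,o[0]:o[0]+2*half,::-1],None,fx=f,fy=f,interpolation=2)
    for P,c in items:
        cv2.polylines(i,[((proj(n,P)-o+.5)*f).round().astype(np.int32)],True,c,1)
    return i
def ring(p,x,z): c,s=np.cos(x[2]),np.sin(x[2]); return np.c_[x[0]+c*p[:,0]-s*p[:,1],x[1]+s*p[:,0]+c*p[:,1],np.full(len(p),z)]
E
python3 - <<'E'
from h import *
m=(.3776,.257,np.radians(42)); p=(.3769,.2563,np.radians(42.3))
ims=[overlay(n,cams.snapshot(n),[(ring(D(.039,.035),p,.006),(255,0,0)),(ring(D(.031,.027),m,.006),(0,0,255)),(ring(D(.031,.027),m,.026),(0,255,0))],(.37,.25,.015),30,6.6) for n in("top","side")]
cv2.imwrite("pics/a5.png",np.hstack(ims))
E
```

```text
(no output)
```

View pics/a5.png

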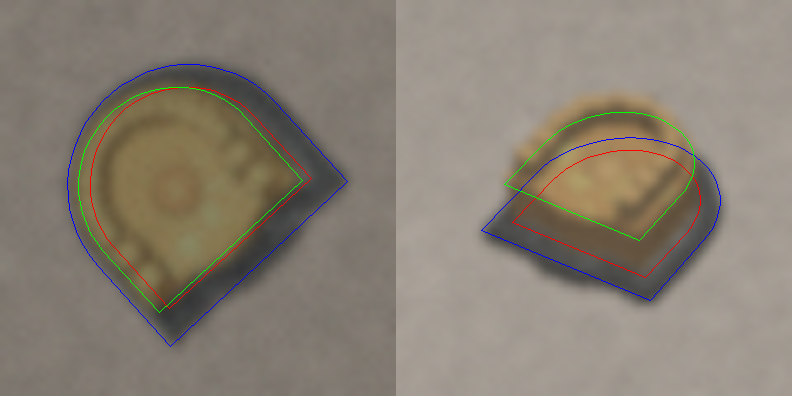

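The overlay fits within about 1–2 mm with yaw aligned, so the arch is accepted. Next, refine the quadrant and its plate on the initial images.

```bash
python3 - <<'E'
from h import *
for n in("top","side"):
    old=cv2.imread(f"pics/{n}0.png")[:,:,::-1].copy()
    cfit("quadrant_model",(.533,-.393),0,old,n,-.73); cfit("quadrant_plate",(.541,.374),0,old,n,-.19,False)
    cfit("die_model",(.465,.09),0,old,n,0); cfit("mould",(.391,-.256),0,old,n,0)
plan(532.5,-393.5,140,48.1)
E
```

```text
quadrant_model top 304 [ 531.7 -393.8] -43.3 cost 0.13
quadrant_plate top 572 [540.  373.4] -9.4 cost 0.07
die_model top 142 [464.8  89.3] 5.2 cost 0.115
mould top 539 [ 390.8 -256.5] 1.6 cost 0.085
quadrant_model side 484 [ 532.6 -393.7] -43.8 cost 0.116
quadrant_plate side 251 [539.9 374.9] -8.9 cost 0.135
die_model side 144 [465.   92.1] 13.1 cost 0.202
mould side 756 [ 390.7 -255.3] 0.1 cost 0.097
t 16.2 tcp [ 534.7 -383.   136.3] q [-0.79  0.78  1.46 -0.01  0.92 -1.62] gap 1.00 F [0.6 0.4 0.1] reach 0.0726
rot [-0.5 -0.8  0.2]  shift after rot [-5.4 -9.3 -3.7]  shift now [-5.3 -9.3 -3.7]
```

Call:
drive_tool(linear=[[-2.6,-4.7,3],[-2.6,-4.6,8],[0,0,10],[0,0,10],[0,0,4],[0,0,0],[0,0,0],[0,0,0]], rot=[[-0.5,-0.8,1.2],[0,0,0],[0,0,0],[0,0,0],[0,0,0],[0,0,0],[0,0,0],[0,0,0]], hand=[85,85,85,85,85,85,85,85])

```text
t: 16.92
tcp_pos: [0.5312, -0.3937, 0.0959]
tool_rot: [0.367, 0.93, 0.001, -0.0]
force: [0.4, 0.6, 0.3]
finger_gap: 0.993
```

```bash
python3 -c "
from h import *
plan(532.2,-393.7,76.5,47)"
```

```text
t 16.9 tcp [ 531.2 -393.7   95.9] q [-0.81  0.84  1.47  0.    0.84 -1.63] gap 0.99 F [0.4 0.6 0.3] reach 0.0726
rot [ 0.1 -0.1 -0.1]  shift after rot [-0.7  0.7 19.4]  shift now [-0.7  0.6 19.4]
```

Call:
drive_tool(linear=[[-0.7,0.6,7],[0,0,7],[0,0,5.4],[0,0,0],[0,0,0],[0,0,0],[0,0,0],[0,0,0],[0,0,0],[0,0,0],[0,0,0],[0,0,0],[0,0,0],[0,0,0],[0,0,0],[0,0,0]], rot=[[0,0,0],[0,0,0],[0,0,0],[0,0,0],[0,0,0],[0,0,0],[0,0,0],[0,0,0],[0,0,0],[0,0,0],[0,0,0],[0,0,0],[0,0,0],[0,0,0],[0,0,0],[0,0,0]], hand=[85,85,85,85,70,60,50,42,35,30,25,18,18,18,18,18], force=30)

```text
t: 18.25
tcp_pos: [0.5332, -0.394, 0.076]
tool_rot: [0.367, 0.93, 0.0, 0.001]
force: [0.2, 1.1, -0.4]
finger_gap: 0.275
```

```bash
python3 -c "
from h import *
plan(532.2,-393.7,76.5,47)"
```

```text
t 18.2 tcp [ 533.2 -394.    76. ] q [-0.81  0.87  1.47  0.    0.8  -1.63] gap 0.27 F [ 0.2  1.1 -0.4] reach 0.0726
rot [ 0.1  0.1 -0. ]  shift after rot [ 0.9 -0.4 -0.5]  shift now [ 0.9 -0.4 -0.5]
```

Call:
drive_tool(linear=[[0,0,-5],[0,0,-12],[0,0,-18],[0,0,-20],[0,0,-20],[0,0,-10],[0,0,0],[0,0,0],[0,0,0]], rot=[[0,0,0],[0,0,0],[0,0,0],[0,0,-6.5],[0,0,-6.5],[0,0,-6.5],[0,0,-6.5],[0,0,-6.5],[0,0,0]], hand=[18,18,18,18,18,18,18,18,18])

```text
t: 19.0
tcp_pos: [0.5332, -0.3941, 0.1719]
tool_rot: [0.078, 0.997, -0.001, 0.002]
force: [-0.3, -0.2, -0.6]
finger_gap: 0.275
```

```bash
python3 -c "
from h import *
plan(541.1,373.6,150,79.8)"
```

```text
t 19.0 tcp [ 533.2 -394.1  171.9] q [-0.81  0.73  1.44  0.    0.97 -2.22] gap 0.28 F [-0.3 -0.2 -0.6] reach 0.0726
rot [-0.1  0.3  1.2]  shift after rot [128.2 757.   21.9]  shift now [112.2 759.6  20.2]
```

Call:
drive_tool(linear=[[3,15,0],[5,28,0],[5,34,0],[6,34,0],[6,34,0],[6,34,0],[6,34,0],[6,34,0],[6,34,0],[6,34,0],[6,34,0],[6,34,0],[6,34,0]], rot=[[0,0.3,1.2],[0,0,0],[0,0,0],[0,0,0],[0,0,0],[0,0,0],[0,0,0],[0,0,0],[0,0,0],[0,0,0],[0,0,0],[0,0,0],[0,0,0]], hand=[18,18,18,18,18,18,18,18,18,18,18,18,18])

```text
t: 20.08
tcp_pos: [0.5481, 0.035, 0.1769]
tool_rot: [0.118, 0.993, -0.007, 0.008]
force: [0.4, -0.5, -1.1]
finger_gap: 0.272
```

```bash
python3 -c "
from h import *
plan(541.1,373.6,150,79.8)"
```

```text
t 20.1 tcp [548.1  35.  176.9] q [-0.13  0.61  1.74 -0.02  0.78 -1.45] gap 0.27 F [ 0.4 -0.5 -1.1] reach 0.0726
rot [-0.7  1.  -3.4]  shift after rot [ 66.9 332.   26.9]  shift now [ 86.8 327.8  21.6]
```

Call:
drive_tool(linear=[[8,33,2],[8,33,2],[8,33,2],[8,33,2],[8,33,2],[8,33,2],[8,33,2],[7,28,2],[6,22,2],[4,14,0],[2,7,0],[0,0,0],[0,0,0],[0,0,0]], rot=[[-0.7,1,-3],[0,0,0],[0,0,0],[0,0,0],[0,0,0],[0,0,0],[0,0,0],[0,0,0],[0,0,0],[0,0,0],[0,0,0],[0,0,0],[0,0,0],[0,0,0]], hand=[18,18,18,18,18,18,18,18,18,18,18,18,18,18])

```text
t: 21.25
tcp_pos: [0.5322, 0.3699, 0.1656]
tool_rot: [0.106, 0.994, 0.002, 0.004]
force: [0.4, -1.1, -1.8]
finger_gap: 0.274
```

```bash
python3 -c "
from h import *
plan(541.1,373.6,105,79.8)"
```

```text
t 21.2 tcp [532.2 369.9 165.6] q [ 0.44  0.72  1.48 -0.    0.92 -0.92] gap 0.27 F [ 0.4 -1.1 -1.8] reach 0.0726
rot [ 0.3  0.5 -2. ]  shift after rot [-8.1  5.3 60.6]  shift now [-7.4  5.2 60.7]
```

Call:
drive_tool(linear=[[-4,2.5,5],[-4,2.6,12],[0,0,15],[0,0,15],[0,0,10],[0,0,5],[0,0,0],[0,0,0]], rot=[[0.3,0.5,-2],[0,0,0],[0,0,0],[0,0,0],[0,0,0],[0,0,0],[0,0,0],[0,0,0]], hand=[18,18,18,18,18,18,18,18])

```text
t: 21.92
tcp_pos: [0.5447, 0.3645, 0.0998]
tool_rot: [0.097, 0.995, -0.001, -0.001]
force: [-0.3, -0.1, -0.6]
finger_gap: 0.271
```

```bash
python3 -c "
from h import *
plan(541.1,373.6,82,79.8)
print(cams.snapshot('side').shape)
m=manip.sense()['tcp_pos']; locate('quadrant_model',None,m[2]-.076,('side',),[-.18])"
```

```text
t 21.9 tcp [544.7 364.5  99.8] q [ 0.42  0.83  1.48 -0.    0.84 -0.96] gap 0.27 F [-0.3 -0.1 -0.6] reach 0.0726
rot [-0.1 -0.1 -0.9]  shift after rot [ 5.1  8.3 17.8]  shift now [ 5.2  8.2 17.7]
(480, 640, 3)
quadrant_model side 0.71 [0.547 0.367]
   ('side',) [545.7 367. ] -9.4 cost 0.612
```

Call:
drive_tool(linear=[[2.6,4.1,2],[2.6,4.1,4],[0,0,4],[0,0,3],[0,0,0],[0,0,0],[0,0,0]], rot=[[0,0,-0.9],[0,0,0],[0,0,0],[0,0,0],[0,0,0],[0,0,0],[0,0,0]], hand=[18,18,18,18,18,18,18])

```text
t: 22.6
tcp_pos: [0.5416, 0.3766, 0.0889]
tool_rot: [0.087, 0.996, 0.001, 0.002]
force: [-0.1, -0.2, -1.3]
finger_gap: 0.274
```

```bash
python3 -c "
from h import *
plan(541.1,373.6,82,79.8)"
```

```text
t 22.6 tcp [541.6 376.6  88.9] q [ 0.44  0.85  1.47 -0.    0.82 -0.96] gap 0.27 F [-0.1 -0.2 -1.3] reach 0.0726
rot [0.1 0.2 0.2]  shift after rot [-0.  -3.1  6.9]  shift now [-0.  -3.1  6.9]
```

Call:
drive_tool(linear=[[0,-2.6,1],[0,0,1.5],[0,0,1.5],[0,0,1.5],[0,0,0],[0,0,0]], rot=[[0,0,0],[0,0,0],[0,0,0],[0,0,0],[0,0,0],[0,0,0]], hand=[18,18,18,18,18,18])

```text
t: 23.1
tcp_pos: [0.5414, 0.3734, 0.0831]
tool_rot: [0.088, 0.996, 0.001, 0.002]
force: [-0.5, -0.8, -0.5]
finger_gap: 0.273
```

```bash
python3 -c "
from h import *
plan(541.1,373.6,82,79.8)"
```

```text
t 23.1 tcp [541.4 373.4  83.1] q [ 0.43  0.85  1.48 -0.    0.8  -0.96] gap 0.27 F [-0.5 -0.8 -0.5] reach 0.0726
rot [0.1 0.2 0.2]  shift after rot [0.4 0.2 1.1]  shift now [0.4 0.1 1.1]
```

Call:
drive_tool(linear=[[0,0,0.8],[0,0,0.7],[0,0,0.8]], rot=[[0,0,0],[0,0,0],[0,0,0]], hand=[18,18,18])

```text
t: 23.35
tcp_pos: [0.5416, 0.3734, 0.0819]
tool_rot: [0.088, 0.996, 0.001, 0.002]
force: [-1.7, -1.6, 7.1]
finger_gap: 0.273
```

Call:
drive_tool(linear=[[0,0,0],[0,0,0],[0,0,0],[0,0,0],[0,0,0],[0,0,-8],[0,0,-20],[0,0,-30],[0,0,-30],[0,0,-10],[0,0,0],[0,0,0]], rot=[[0,0,0],[0,0,0],[0,0,0],[0,0,0],[0,0,0],[0,0,0],[0,0,0],[0,0,0],[0,0,0],[0,0,0],[0,0,0],[0,0,0]], hand=[18,35,55,65,65,65,65,65,65,65,65,65])

```text
t: 24.35
tcp_pos: [0.5408, 0.3732, 0.1841]
tool_rot: [0.088, 0.996, 0.0, 0.001]
force: [-0.5, -0.2, 0.1]
finger_gap: 0.763
```

```bash
python3 -c "
from h import *
plan(465,90.6,140,79.8)"
```

```text
t 24.4 tcp [540.8 373.2 184.1] q [ 0.43  0.71  1.45 -0.    0.98 -0.96] gap 0.76 F [-0.5 -0.2  0.1] reach 0.0726
rot [0.1 0.2 0.2]  shift after rot [  24.5 -291.5   44.1]  shift now [  25.5 -291.5   43.7]
```

Call:
drive_tool(linear=[[1,-12,1],[2,-24,4],[3,-32,5],[3,-32,5],[3,-32,5],[3,-32,5],[3,-32,5],[3,-32,5],[2,-28,4],[2,-18,4],[0,-10,0],[0,-4,0],[0,0,0],[0,0,0],[0,0,0]], rot=[[0,0,0],[0,0,0],[0,0,0],[0,0,0],[0,0,0],[0,0,0],[0,0,0],[0,0,0],[0,0,0],[0,0,0],[0,0,0],[0,0,0],[0,0,0],[0,0,0],[0,0,0]], hand=[70,70,70,70,70,70,70,70,70,70,70,70,70,70,70])

```text
t: 25.6
tcp_pos: [0.4544, 0.0845, 0.1233]
tool_rot: [0.086, 0.996, 0.001, -0.011]
force: [0.1, 0.7, -0.3]
finger_gap: 0.82
```

```bash
python3 - <<'E'
from h import *
plan(465,90.6,130,79.8)
m=(.5402,.3738,np.radians(-10.2)); 
its=[(ring(box(.07,.04),m,.006),(255,0,0)),(ring(box(.054,.024),m,.006),(0,0,255)),(ring(box(.054,.024),m,.026),(0,255,0))]
im={n:cams.snapshot(n) for n in("top","side")}
for n in im: cfit("quadrant_model",m[:2],.006,im[n],n,m[2])
cv2.imwrite("pics/q1.png",np.hstack([overlay(n,im[n],its,(*m[:2],.015),28,7) for n in im]))
E
```

```text
t 25.6 tcp [454.4  84.5 123.3] q [-0.06  0.65  1.97  0.    0.55 -1.46] gap 0.82 F [ 0.1  0.7 -0.3] reach 0.0726
rot [-0.  -1.3  0.3]  shift after rot [-9.4  7.8 -6.7]  shift now [-9.3  7.8 -6.9]
quadrant_model top 320 [543.  374.2] -10.9 cost 0.097
quadrant_model side 118 [540.2 373.8] -10.2 cost 1.0
```

View pics/q1.png

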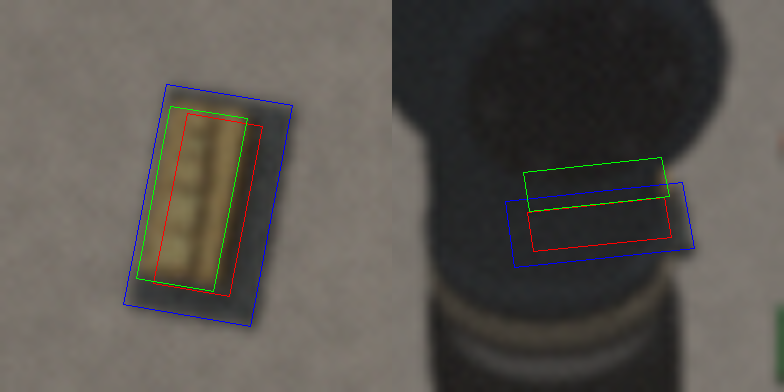

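The top overlay shows the quadrant lined up, but about 2.5 mm too far along +x. I'll revisit it once the side view is clear. Now the die.

Call:
drive_tool(linear=[[-4.7,3,2],[-4.7,3,6],[0,0,10],[0,0,8],[0,0,4],[0,0,0],[0,0,0],[0,0,0]], rot=[[0,-1.3,0],[0,0,0],[0,0,0],[0,0,0],[0,0,0],[0,0,0],[0,0,0],[0,0,0]], hand=[70,70,70,70,70,70,70,70])

```text
t: 26.37
tcp_pos: [0.4659, 0.0924, 0.09]
tool_rot: [0.083, 0.997, -0.0, 0.001]
force: [0.3, -0.0, 0.0]
finger_gap: 0.82
```

```bash
python3 -c "
from h import *
plan(465,90.6,76.3,79.8)"
```

```text
t 26.4 tcp [465.9  92.4  90. ] q [-0.04  0.72  1.96 -0.    0.46 -1.44] gap 0.82 F [ 0.3 -0.   0. ] reach 0.0726
rot [-0.   0.1  0.7]  shift after rot [ 0.6 -2.  13.7]  shift now [ 0.6 -2.  13.7]
```

Call:
drive_tool(linear=[[0.5,-1.6,4],[0,0,5],[0,0,4],[0,0,0],[0,0,0],[0,0,0],[0,0,0],[0,0,0],[0,0,0],[0,0,0],[0,0,0],[0,0,0],[0,0,0]], rot=[[0,0,0],[0,0,0],[0,0,0],[0,0,0],[0,0,0],[0,0,0],[0,0,0],[0,0,0],[0,0,0],[0,0,0],[0,0,0],[0,0,0],[0,0,0]], hand=[70,70,70,70,60,52,45,40,35,30,24,24,24], force=30)

```text
t: 27.45
tcp_pos: [0.4655, 0.0904, 0.0768]
tool_rot: [0.083, 0.997, -0.0, 0.002]
force: [-0.1, -0.5, 0.4]
finger_gap: 0.335
```

```bash
python3 -c "
from h import *
plan(465,90.6,76.3,79.8)"
```

```text
t 27.4 tcp [465.5  90.4  76.8] q [-0.04  0.75  1.96 -0.    0.43 -1.45] gap 0.34 F [-0.1 -0.5  0.4] reach 0.0726
rot [0.  0.2 0.7]  shift after rot [0.5 0.2 0.5]  shift now [0.5 0.2 0.5]
```

Call:
drive_tool(linear=[[0,0,-5],[0,0,-12],[0,0,-18],[0,0,-20],[0,0,-15],[0,0,-5],[0,0,0],[0,0,0]], rot=[[0,0,0],[0,0,0],[0,0,0],[0,0,0],[0,0,0],[0,0,0],[0,0,0],[0,0,0]], hand=[24,24,24,24,24,24,24,24])

```text
t: 28.12
tcp_pos: [0.4642, 0.0904, 0.1552]
tool_rot: [0.083, 0.997, -0.0, 0.0]
force: [-0.1, 1.3, -1.5]
finger_gap: 0.336
```

```bash
python3 -c "
from h import *
plan(631.5,-122,130,79.8)"
```

```text
t 28.1 tcp [464.2  90.4 155.2] q [-0.04  0.59  1.94 -0.    0.62 -1.45] gap 0.34 F [-0.1  1.3 -1.5] reach 0.0726
rot [-0.   0.   0.7]  shift after rot [-202.3 -179.5   25.2]  shift now [-200.2 -181.8   25.4]
```

Call:
drive_tool(linear=[[-8,-7,0],[-18,-17,2],[-25,-23,3],[-25,-23,3],[-25,-23,3],[-25,-23,3],[-25,-23,3],[-20,-18,3],[-15,-13,2],[-8,-7,0],[-3,-2,0],[0,0,0],[0,0,0],[0,0,0]], rot=[[0,0,0],[0,0,0],[0,0,0],[0,0,0],[0,0,0],[0,0,0],[0,0,0],[0,0,0],[0,0,0],[0,0,0],[0,0,0],[0,0,0],[0,0,0],[0,0,0]], hand=[24,24,24,24,24,24,24,24,24,24,24,24,24,24])

```text
t: 29.28
tcp_pos: [0.6313, -0.136, 0.1131]
tool_rot: [0.083, 0.996, 0.001, -0.011]
force: [-0.0, 0.0, -0.0]
finger_gap: 0.338
```

```bash
python3 - <<'E'
from h import *
plan(631.5,-122,105,79.8)
for n in("side","top"):
    old=cv2.imread(f"pics/{n}0.png")[:,:,::-1].copy()
    cfit("die_plate",(.631,-.122),0,old,n,0,False); cfit("mould_plate",(.6425,.153),0,old,n,0,False)
im=cams.snapshot("side"); m=(.5402,.3738,np.radians(-10.2))
cfit("quadrant_model",m[:2],.006,im,"side",m[2])
cfit("arch_model",(.377,.256),.006,im,"side",.73)
its=[(ring(box(.07,.04),m,.006),(255,0,0)),(ring(box(.054,.024),m,.006),(0,0,255)),(ring(box(.054,.024),m,.026),(0,255,0))]
cv2.imwrite("pics/q2.png",overlay("side",im,its,(*m[:2],.015),28,8))
E
```

```text
t 29.3 tcp [ 631.3 -136.   113.1] q [-0.38  0.8   1.49 -0.01  0.87 -1.78] gap 0.34 F [-0.  0. -0.] reach 0.0726
rot [-0.  -1.3  0.7]  shift after rot [ 2.3 13.8  8.1]  shift now [ 2.  13.9  8.2]
die_plate side 296 [ 630.8 -121.5] 3.9 cost 0.091
mould_plate side 422 [642.8 154. ] 4.0 cost 0.074
die_plate top 323 [ 630.6 -122.8] 2.1 cost 0.082
mould_plate top 714 [642.5 153. ] 2.2 cost 0.056
quadrant_model side 251 [540.2 373.8] -10.2 cost 1.0
arch_model side 521 [377.9 259.7] 41.5 cost 0.1
```

View pics/q2.png

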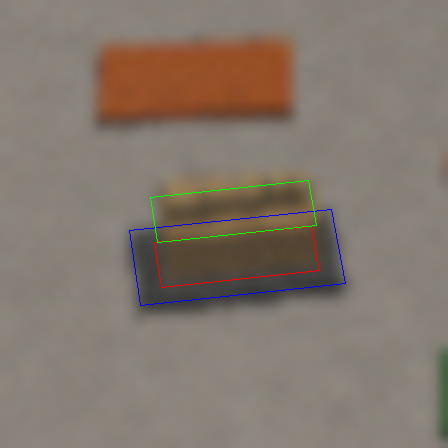

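Side view: the quadrant looks centred on its plate, with even margins left and right. Continuing with the die.

Call:
drive_tool(linear=[[1,7,2],[1,6.6,4],[0,0,6],[0,0,4],[0,0,0],[0,0,0],[0,0,0]], rot=[[0,-1.3,0],[0,0,0],[0,0,0],[0,0,0],[0,0,0],[0,0,0],[0,0,0]], hand=[24,24,24,24,24,24,24])

```text
t: 29.92
tcp_pos: [0.629, -0.1168, 0.096]
tool_rot: [0.08, 0.997, 0.001, -0.003]
force: [0.4, 0.5, -0.5]
finger_gap: 0.334
```

```bash
python3 -c "
from h import *
plan(631.3,-122.2,82.8,79.8)"
```

```text
t 29.9 tcp [ 629.  -116.8   96. ] q [-0.36  0.82  1.52 -0.    0.8  -1.77] gap 0.33 F [ 0.4  0.5 -0.5] reach 0.0726
rot [ 0.  -0.3  1. ]  shift after rot [-3.3 -4.9 13.2]  shift now [-3.2 -4.9 13.2]
```

Call:
drive_tool(linear=[[-1.5,-2.3,3],[-1.5,-2.3,4],[0,0,3],[0,0,0],[0,0,0],[0,0,0]], rot=[[0,-0.3,0],[0,0,0],[0,0,0],[0,0,0],[0,0,0],[0,0,0]], hand=[24,24,24,24,24,24])

```text
t: 30.42
tcp_pos: [0.6321, -0.1238, 0.0851]
tool_rot: [0.081, 0.997, 0.0, 0.001]
force: [-0.9, 0.5, -0.6]
finger_gap: 0.332
```

```bash
python3 -c "
from h import *
plan(631.3,-122.2,82.8,79.8)"
```

```text
t 30.4 tcp [ 632.1 -123.8   85.1] q [-0.37  0.84  1.52  0.    0.78 -1.78] gap 0.33 F [-0.9  0.5 -0.6] reach 0.0726
rot [0.  0.1 0.9]  shift after rot [1.  1.4 2.3]  shift now [1.  1.4 2.3]
```

Call:
drive_tool(linear=[[0.9,1.2,0.3],[0,0,0],[0,0,0.8],[0,0,0.8],[0,0,0.7],[0,0,0.8]], rot=[[0,0,0],[0,0,0],[0,0,0],[0,0,0],[0,0,0],[0,0,0]], hand=[24,24,24,24,24,24])

```text
t: 30.92
tcp_pos: [0.6315, -0.1223, 0.0826]
tool_rot: [0.081, 0.997, -0.0, 0.001]
force: [-2.1, -0.1, 8.7]
finger_gap: 0.338
```

Call:
drive_tool(linear=[[0,0,0],[0,0,0],[0,0,0],[0,0,0],[0,0,0],[0,0,-8],[0,0,-20],[0,0,-30],[0,0,-20],[0,0,-5],[0,0,0],[0,0,0]], rot=[[0,0,0],[0,0,0],[0,0,0],[0,0,0],[0,0,0],[0,0,0],[0,0,0],[0,0,0],[0,0,0],[0,0,0],[0,0,0],[0,0,0]], hand=[24,40,55,65,65,65,65,65,65,85,85,85])

```text
t: 31.92
tcp_pos: [0.6307, -0.122, 0.1692]
tool_rot: [0.081, 0.997, 0.0, 0.0]
force: [-0.5, 0.6, 0.6]
finger_gap: 0.995
```

```bash
python3 -c "
from h import *
plan(390.7,-256,140,79.8)"
```

```text
t 31.9 tcp [ 630.7 -122.   169.2] q [-0.36  0.72  1.49  0.    0.93 -1.77] gap 0.99 F [-0.5  0.6  0.6] reach 0.0726
rot [0. 0. 1.]  shift after rot [ 212.5 -174.4   29.2]  shift now [ 215.4 -170.9   29. ]
```

Call:
drive_tool(linear=[[8,-6,0],[18,-14,2],[25,-20,3],[25,-20,3],[25,-20,3],[25,-20,3],[25,-20,3],[22,-18,3],[18,-14,3],[12,-10,2],[5,-5,0],[2,-2,0],[0,0,0],[0,0,0],[0,0,0]], rot=[[0,0,0],[0,0,0],[0,0,0],[0,0,0],[0,0,0],[0,0,0],[0,0,0],[0,0,0],[0,0,0],[0,0,0],[0,0,0],[0,0,0],[0,0,0],[0,0,0],[0,0,0]], hand=[85,85,85,85,85,85,85,85,85,85,85,85,85,85,85])

```text
t: 33.17
tcp_pos: [0.3756, -0.2541, 0.1308]
tool_rot: [0.079, 0.997, 0.009, -0.01]
force: [-1.5, -1.0, -0.6]
finger_gap: 0.994
```

```bash
python3 -c "
from h import *
plan(390.7,-256,130,79.8)"
```

```text
t 33.2 tcp [ 375.6 -254.1  130.8] q [-0.84  0.63  1.98 -0.    0.56 -2.25] gap 0.99 F [-1.5 -1.  -0.6] reach 0.0726
rot [ 0.9 -1.3  1.1]  shift after rot [-15.2   0.8   0.8]  shift now [-15.2   0.5   0.5]
```

Call:
drive_tool(linear=[[-6,0,0],[-6,0,0],[-2,0,0],[0,0,0],[0,0,0],[0,0,0]], rot=[[0.9,-1.3,0],[0,0,0],[0,0,0],[0,0,0],[0,0,0],[0,0,0]], hand=[85,85,85,85,85,85])

```text
t: 33.67
tcp_pos: [0.3941, -0.2549, 0.1311]
tool_rot: [0.075, 0.997, -0.001, 0.002]
force: [-0.1, 0.7, -0.7]
finger_gap: 0.996
```

```bash
python3 - <<'E'
from h import *
plan(390.7,-256,80,79.8)
m=(.5402,.3738,np.radians(-10.2))
im={n:cams.snapshot(n) for n in("top","side")}
for n in im:
    img=im[n].copy(); 
    u,v=proj(n,[[*m[:2],.015]])[0]; k=np.zeros(img.shape[:2],np.uint8); cv2.circle(k,(int(u),int(v)),17,1,-1); img[k==0]=128
    cfit("quadrant_model",m[:2],.006,img,n,m[2]); cfit("quadrant_model",m[:2],.006,img,n,m[2]+.2)
    cfit("die_model",(.631,-.122),.006,im[n],n,0); 
E
```

```text
t 33.7 tcp [ 394.1 -254.9  131.1] q [-0.81  0.63  1.96  0.    0.55 -2.23] gap 1.00 F [-0.1  0.7 -0.7] reach 0.0726
rot [-0.1  0.2  1.5]  shift after rot [ 3.2 -1.7 51.1]  shift now [ 3.4 -1.5 51.1]
quadrant_model top 318 [542.6 374.3] -10.3 cost 0.095
quadrant_model top 318 [542.3 374.1] -9.4 cost 0.095
die_model top 172 [ 631.5 -121.9] 2.5 cost 0.063
quadrant_model side 137 [545.1 375. ] -14.8 cost 0.475
quadrant_model side 137 [546.6 375. ] -13.6 cost 0.476
die_model side 171 [ 632.1 -120. ] 2.5 cost 0.188
```

Call:
drive_tool(linear=[[1.6,-0.7,6],[1.6,-0.6,10],[0,0,12],[0,0,10],[0,0,6],[0,0,3],[0,0,0],[0,0,0],[0,0,0]], rot=[[0,0.2,0],[0,0,0],[0,0,0],[0,0,0],[0,0,0],[0,0,0],[0,0,0],[0,0,0],[0,0,0]], hand=[85,85,85,85,85,85,85,85,85])

```text
t: 34.52
tcp_pos: [0.389, -0.2565, 0.0809]
tool_rot: [0.077, 0.997, -0.0, -0.001]
force: [-0.3, -0.2, 0.5]
finger_gap: 0.991
```

```bash
python3 -c "
from h import *
plan(390.7,-256,78,79.8)"
```

```text
t 34.5 tcp [ 389.  -256.5   80.9] q [-0.82  0.74  1.98 -0.    0.42 -2.24] gap 0.99 F [-0.3 -0.2  0.5] reach 0.0726
rot [-0.1 -0.1  1.4]  shift after rot [-1.6  0.8  2.9]  shift now [-1.6  0.7  2.9]
```

Call:
drive_tool(linear=[[-1.3,0.5,2],[0,0,1],[0,0,0],[0,0,0],[0,0,0],[0,0,0],[0,0,0],[0,0,0],[0,0,0],[0,0,0],[0,0,0]], rot=[[0,0,0],[0,0,0],[0,0,0],[0,0,0],[0,0,0],[0,0,0],[0,0,0],[0,0,0],[0,0,0],[0,0,0],[0,0,0]], hand=[85,85,85,75,65,58,52,46,46,46,46], force=40)

```text
t: 35.43
tcp_pos: [0.3913, -0.2568, 0.0796]
tool_rot: [0.076, 0.997, -0.002, 0.001]
force: [-0.9, -0.7, 1.2]
finger_gap: 0.596
```

```bash
python3 -c "
from h import *
plan(390.7,-256,78,79.8)"
```

```text
t 35.4 tcp [ 391.3 -256.8   79.6] q [-0.82  0.74  1.98 -0.    0.42 -2.23] gap 0.60 F [-0.9 -0.7  1.2] reach 0.0726
rot [-0.2  0.1  1.4]  shift after rot [0.7 0.7 1.6]  shift now [0.7 0.7 1.6]
```

Call:
drive_tool(linear=[[0,0,-5],[0,0,-12],[0,0,-18],[0,0,-20],[0,0,-20],[0,0,-10],[0,0,0],[0,0,0]], rot=[[0,0,0],[0,0,0],[0,0,0],[0,0,0],[0,0,0],[0,0,0],[0,0,0],[0,0,0]], hand=[46,46,46,46,46,46,46,46])

```text
t: 36.1
tcp_pos: [0.3901, -0.2553, 0.168]
tool_rot: [0.076, 0.997, -0.0, -0.001]
force: [-0.6, -0.7, -0.6]
finger_gap: 0.603
```

```bash
python3 -c "
from h import *
plan(643.2,153.4,150,79.8)"
```

```text
t 36.1 tcp [ 390.1 -255.3  168. ] q [-0.82  0.55  1.94 -0.    0.64 -2.23] gap 0.60 F [-0.6 -0.7 -0.6] reach 0.0726
rot [-0.  -0.1  1.4]  shift after rot [-176.7  447.1   18. ]  shift now [-187.9  442.5   17.4]
```

Call:
drive_tool(linear=[[-5,12,0],[-9,22,0],[-13,31,1],[-13,31,1],[-13,31,1],[-13,31,1],[-13,31,1],[-13,31,1],[-13,31,1],[-13,31,1],[-13,31,1],[-13,31,1],[-13,31,1],[-11,26,1],[-9,20,1],[-6,14,0],[-3,7,0],[0,0,0],[0,0,0],[0,0,0]], rot=[[0,0,0],[0,0,0],[0,0,0],[0,0,0],[0,0,0],[0,0,0],[0,0,0],[0,0,0],[0,0,0],[0,0,0],[0,0,0],[0,0,0],[0,0,0],[0,0,0],[0,0,0],[0,0,0],[0,0,0],[0,0,0],[0,0,0],[0,0,0]], hand=[46,46,46,46,46,46,46,46,46,46,46,46,46,46,46,46,46,46,46,46])

```text
t: 37.77
tcp_pos: [0.6442, 0.1723, 0.1276]
tool_rot: [0.079, 0.997, 0.0, -0.018]
force: [-0.6, 0.6, -1.2]
finger_gap: 0.597
```

```bash
python3 -c "
from h import *
plan(643.2,153.4,110,79.8)"
```

```text
t 37.8 tcp [644.2 172.3 127.6] q [ 0.09  0.81  1.42  0.01  0.95 -1.33] gap 0.60 F [-0.6  0.6 -1.2] reach 0.0726
rot [-0.2 -2.1  1.1]  shift after rot [ -2.4 -18.8  17.6]  shift now [ -2.6 -18.8  17.5]
```

Call:
drive_tool(linear=[[-1,-7,0],[-1,-7,3],[0,-3,4],[0,0,3],[0,0,0],[0,0,0],[0,0,0]], rot=[[-0.2,-2.1,0],[0,0,0],[0,0,0],[0,0,0],[0,0,0],[0,0,0],[0,0,0]], hand=[46,46,46,46,46,46,46])

```text
t: 38.35
tcp_pos: [0.6407, 0.1481, 0.1155]
tool_rot: [0.083, 0.997, -0.0, -0.004]
force: [0.1, -0.1, -1.3]
finger_gap: 0.602
```

```bash
python3 -c "
from h import *
plan(643.2,153.4,95,79.8)"
```

```text
t 38.4 tcp [640.7 148.1 115.5] q [ 0.06  0.81  1.47  0.    0.87 -1.35] gap 0.60 F [ 0.1 -0.1 -1.3] reach 0.0726
rot [-0.1 -0.4  0.7]  shift after rot [-1.5  5.7 20.5]  shift now [-1.7  5.7 20.5]
```

Call:
drive_tool(linear=[[-0.7,2.6,5],[-0.7,2.5,7],[0,0,6],[0,0,3],[0,0,2],[0,0,0],[0,0,0],[0,0,0]], rot=[[0,-0.4,0],[0,0,0],[0,0,0],[0,0,0],[0,0,0],[0,0,0],[0,0,0],[0,0,0]], hand=[46,46,46,46,46,46,46,46])

```text
t: 39.02
tcp_pos: [0.6433, 0.1548, 0.0894]
tool_rot: [0.082, 0.997, -0.001, 0.0]
force: [-0.1, 0.7, -0.3]
finger_gap: 0.599
```

```bash
python3 -c "
from h import *
plan(643.2,153.4,85.6,79.8)"
```

```text
t 39.0 tcp [643.3 154.8  89.4] q [ 0.07  0.85  1.47 -0.    0.83 -1.34] gap 0.60 F [-0.1  0.7 -0.3] reach 0.0726
rot [-0.1  0.   0.8]  shift after rot [-0.2 -1.4  3.8]  shift now [-0.1 -1.4  3.8]
```

Call:
drive_tool(linear=[[0,-1.2,1],[0,0,1.2],[0,0,0.8],[0,0,0],[0,0,0.8],[0,0,0.8]], rot=[[0,0,0],[0,0,0],[0,0,0],[0,0,0],[0,0,0],[0,0,0]], hand=[46,46,46,46,46,46])

```text
t: 39.52
tcp_pos: [0.6437, 0.1533, 0.0856]
tool_rot: [0.082, 0.997, -0.0, 0.001]
force: [-1.3, -0.2, 4.5]
finger_gap: 0.598
```

Call:
drive_tool(linear=[[0,0,0.3],[0,0,0],[0,0,0],[0,0,0],[0,0,0],[0,0,0],[0,0,-10],[0,0,-20],[0,0,-30],[0,0,-30],[0,0,-15],[0,0,0],[0,0,0]], rot=[[0,0,0],[0,0,0],[0,0,0],[0,0,0],[0,0,0],[0,0,0],[0,0,0],[0,0,0],[0,0,0],[0,0,0],[0,0,0],[0,0,0],[0,0,0]], hand=[46,46,60,75,85,85,85,85,85,85,85,85,85])

```text
t: 40.6
tcp_pos: [0.6436, 0.1534, 0.1975]
tool_rot: [0.082, 0.997, -0.0, 0.001]
force: [-0.5, -0.5, -0.8]
finger_gap: 0.997
```

Call:
drive_tool(linear=[[0,-10,-5],[0,-25,-5],[0,-30,0],[0,-30,0],[0,-30,0],[0,-30,0],[0,-30,0],[0,-30,0],[0,-30,0],[0,-30,0],[0,-30,0],[0,-20,0],[0,-10,0],[0,0,0],[0,0,0]], rot=[[0,0,0],[0,0,0],[0,0,0],[0,0,0],[0,0,0],[0,0,0],[0,0,0],[0,0,0],[0,0,0],[0,0,0],[0,0,0],[0,0,0],[0,0,0],[0,0,0],[0,0,0]], hand=[85,85,85,85,85,85,85,85,85,85,85,85,85,85,85])

```text
t: 41.85
tcp_pos: [0.5747, -0.1963, 0.1922]
tool_rot: [0.081, 0.997, 0.002, -0.014]
force: [1.0, 0.8, -0.6]
finger_gap: 0.991
```

```bash
python3 - <<'E'
from h import *
plan(540,374,150,79.8)
im={n:cams.snapshot(n) for n in("top","side")}
for n in im: cv2.imwrite(f"pics/f_{n}.png",im[n][:,:,::-1])
rows=[]
for n in im:
    cfit("die_model",(.631,-.122),.006,im[n],n,0); cfit("mould",(.6425,.1535),.006,im[n],n,0)
    P=[("arch",(.3769,.2563,.738),D(.039,.035),D(.031,.027),.026),("q",(.5401,.3738,np.radians(-10)),box(.07,.04),box(.054,.024),.026),("d",(.6308,-.1223,0),circ(.023),circ(.015),.026),("m",(.6426,.1533,0),circ(.034),circ(.026),.048)]
    rows.append(np.hstack([overlay(n,im[n],[(ring(a,x,.006),(255,0,0)),(ring(b,x,h),(0,255,0))],(*x[:2],.015),25,4) for _,x,a,b,h in P]))
cv2.imwrite("pics/f.png",np.vstack(rows))
E
```

```text
t 41.9 tcp [ 574.7 -196.3  192.2] q [-0.51  0.65  1.56 -0.01  0.96 -1.91] gap 0.99 F [ 1.   0.8 -0.6] reach 0.0726
rot [ 0.1 -1.6  0.9]  shift after rot [135.2 555.2  42.2]  shift now [125.5 557.   47.2]
die_model top 170 [ 631.4 -121.7] 3.3 cost 0.065
mould top 501 [643.5 154.2] 6.2 cost 0.081
die_model side 16 [ 631.1 -119.9] 1.5 cost 0.922
mould side 344 [643.6 156. ] -2.5 cost 0.311
```

View pics/f.png

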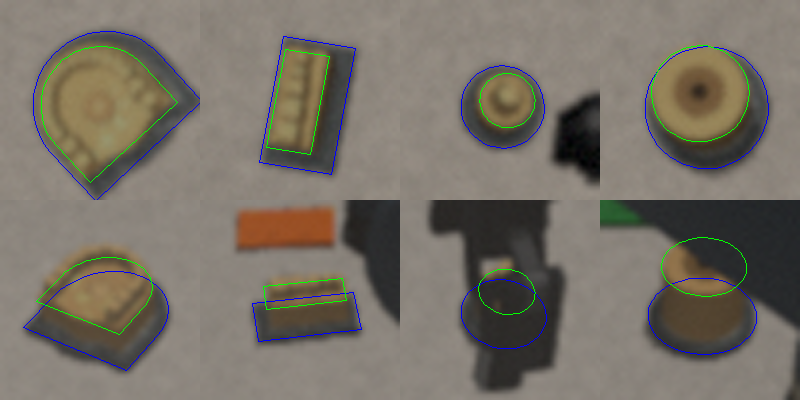

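All four pieces stand on their plates within about 2 mm, and the gripper is clear at 0.19 m height. Handing in.

```bash
python3 -c "
from station import order,manip
print(manip.sense()['t'],manip.sense()['qd'].round(3)); print(order.sign_off())"
```

```text
41.95 [ 0.02  -0.009 -0.003  0.004  0.    -0.002]
the job is handed in; nothing more can be done
None
```

I set all four pieces upright on their own plates and handed the job in at about 42 s. Each piece was lowered until the wrist force showed contact, then released. The arch's rounded front is at the plate's rounded end.

**Final checks, same-camera fits and outline overlays:**

| Piece | Offset from plate centre | Notes |
|---|---|---|
| Arch | about 1–3 mm | Yaw in line by the overlay; some colour fits read 1–7° less than the plate's. |
| Die | about 1 mm | From the top camera; the last side view was blocked by the gripper. |
| Mould | about 1–1.5 mm | From the top camera; the last side view was blocked by the arm. |
| Quadrant | see below | In line with its plate. |

- **Quadrant disagreement:** the top camera puts it about 2.5 mm off along the bar, while the side view and the arm's own position put it nearly centred. I left it as it was.
- **Side fits that failed:** the numerical fits on the side images did not work for the quadrant, and at the end not for the die or mould either.
- **Arch contact force:** setting it down peaked at about 36 N at the wrist. That is high, but within the 120 N wrist limit; the other three stayed below 9 N.

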